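# Count to the third gap and push the button box in

## Task

Count along the front rail of the pale blue divider tray with a fingertip, starting from the end with the ball-topped post: touch the rail step under the first gap, then the second, then the third. Then push the wooden button box along its lane and into that third gap until it is fully home against the back wall. Only push the box, never pick it up or tip it over, leave the jar, thimble and lint roller handle alone, and take your hand away at the end.

Things in the scene. Friction and masses are not known exactly. Their poses are not given: they have to be found in the camera images.
- tray: Pale blue plastic divider tray, fixed to the ledge. Origin: in the underside of its base plate, at ledge height; x runs from the front rail (robot's side) to the back wall, y along the rail, z up. In its frame, mm: base plate 4 thick, x -90 to 82, y -150 to 150. Front rail of six flat steps (the pads), x -86 to -54, with 11 mm notches between; then a lip, x -54 to -50; all tops at z 14.
- lane (a point): Middle of the lane floor, tray (-17, 0, 4) mm. The open lane in which the box slides runs along y between the lip and the divider noses, tray x -50 to 16, 66 mm wide, with no walls at its two ends.
- gaps (a point): Middle of the mouths of the gaps, on the floor, tray (16, 0, 4) mm. Six gaps 33 wide, 58 deep, open in front and above, centred at tray y 97.5, 58.5, 19.5, -19.5, -58.5, -97.5, each in line with its pad. Seven dividers between and outside them, 6 thick, x 16 (rounded nose) to 74, tops at z 28. Back wall: front face at x 74, top at z 34. The ball post shows from which end to count.
- ball_post: Ball-topped round post, pale blue, marks the end where counting starts: stem 14 mm in diameter, ball 26 mm in diameter, 59 mm tall over all. Fixed on the tray's base plate beside the outermost divider, at tray x 50, y +134 or -134 mm. Origin: centre of its underside.
- square_post: Plain square post, pale blue, 22 x 22 x 30 mm tall, at the other end of the tray. Fixed. Origin: centre of its underside.
- button_box: Slim wooden box, lid fixed, 60 long (its x) x 26 wide x 36 mm tall, 0.09 to 0.18 kg, loose. Origin: centre of its underside. Starts in the lane, within 75 mm of its middle, its x close to the tray's x. It slides on the base plate (z 4); pushed sideways above half its height it may tip. Home in a gap, its origin lies at tray x 44 mm and its near end stands 2 mm proud of the dividers.
- pad_a: Flat step of the front rail under gap 1 of 6, numbered from the tray's +y end; pale blue, 32 (x) x 28 (y) x 10 mm tall. Origin: centre of its underside; its top face is 10 mm above the origin. Fixed in the tray at tray (-70, +97.5, 4) mm, axes as the tray's.
- pad_b: Flat step of the front rail under gap 2 of 6, numbered from the tray's +y end; pale blue, 32 (x) x 28 (y) x 10 mm tall. Origin: centre of its underside; its top face is 10 mm above the origin. Fixed in the tray at tray (-70, +58.5, 4) mm, axes as the tray's.
- pad_c: Flat step of the front rail under gap 3 of 6, numbered from the tray's +y end; pale blue, 32 (x) x 28 (y) x 10 mm tall. Origin: centre of its underside; its top face is 10 mm above the origin. Fixed in the tray at tray (-70, +19.5, 4) mm, axes as the tray's.
- pad_d: Flat step of the front rail under gap 4 of 6, numbered from the tray's +y end; pale blue, 32 (x) x 28 (y) x 10 mm tall. Origin: centre of its underside; its top face is 10 mm above the origin. Fixed in the tray at tray (-70, -19.5, 4) mm, axes as the tray's.
- pad_e: Flat step of the front rail under gap 5 of 6, numbered from the tray's +y end; pale blue, 32 (x) x 28 (y) x 10 mm tall. Origin: centre of its underside; its top face is 10 mm above the origin. Fixed in the tray at tray (-70, -58.5, 4) mm, axes as the tray's.
- pad_f: Flat step of the front rail under gap 6 of 6, numbered from the tray's +y end; pale blue, 32 (x) x 28 (y) x 10 mm tall. Origin: centre of its underside; its top face is 10 mm above the origin. Fixed in the tray at tray (-70, -97.5, 4) mm, axes as the tray's.
- jar: Glass jar with a steel lid, 64 mm in diameter, 85 mm tall, loose, beside one end of the tray; leave it alone. Origin: centre of its underside.
- thimble: Steel thimble, 20 mm in diameter, 24 mm tall, loose, beside the other end of the tray; leave it alone. Origin: centre of its underside.
- lint_handle: Red plastic lint roller handle lying on the ledge behind the tray, 175 mm long (its x) x 26 x 20 mm tall, loose; leave it alone. Origin: on its underside, 70 mm from the grip's end.
There are look-alikes about, which are no part of the job. Of the things shaped like the button_box, the wooden one is meant.

How it is judged:
On the way, in this order (a step that is already met when the one before it is completed fails the run):
1. a finger touches the rail step under the first gap from the ball-topped post (((y of ball_post in the frame of tray above 0 m and contact force between the fingers and pad_a above 0.3 N) or (not (y of ball_post in the frame of tray above 0 m) and contact force between the fingers and pad_f above 0.3 N))).
2. a finger touches the rail step under the second gap (((y of ball_post in the frame of tray above 0 m and contact force between the fingers and pad_b above 0.3 N) or (not (y of ball_post in the frame of tray above 0 m) and contact force between the fingers and pad_e above 0.3 N))).
3. a finger touches the rail step under the third gap (((y of ball_post in the frame of tray above 0 m and contact force between the fingers and pad_c above 0.3 N) or (not (y of ball_post in the frame of tray above 0 m) and contact force between the fingers and pad_d above 0.3 N))).
4. the button box is pushed home in the third gap (((y of ball_post in the frame of tray above 0 m and x of button_box in the frame of tray above 0.038 m and y of button_box in the frame of tray between 0.0115 and 0.0275 m and z of button_box in the frame of tray below 0.008 m and angle between the x axis of button_box and the x axis of tray, either way round below 0.15 rad and angle between button_box's own z axis and vertical below 0.1 rad) or (not (y of ball_post in the frame of tray above 0 m) and x of button_box in the frame of tray above 0.038 m and y of button_box in the frame of tray between -0.0275 and -0.0115 m and z of button_box in the frame of tray below 0.008 m and angle between the x axis of button_box and the x axis of tray, either way round below 0.15 rad and angle between button_box's own z axis and vertical below 0.1 rad))), for 0.2 s.
At the end, for the whole second after the job is handed in: The button box stands upright and at rest in the third gap counted from the ball-topped post, its origin within 8 mm of the gap's centre line, within 6 mm of fully home against the back wall, flat on the base plate and within 0.15 rad of square (((y of ball_post in the frame of tray above 0 m and x of button_box in the frame of tray above 0.038 m and y of button_box in the frame of tray between 0.0115 and 0.0275 m and z of button_box in the frame of tray below 0.008 m and angle between the x axis of button_box and the x axis of tray, either way round below 0.15 rad and angle between button_box's own z axis and vertical below 0.1 rad) or (not (y of ball_post in the frame of tray above 0 m) and x of button_box in the frame of tray above 0.038 m and y of button_box in the frame of tray between -0.0275 and -0.0115 m and z of button_box in the frame of tray below 0.008 m and angle between the x axis of button_box and the x axis of tray, either way round below 0.15 rad and angle between button_box's own z axis and vertical below 0.1 rad)) and linear speed of button_box below 0.01 m/s); the robot touches nothing.
It fails at once if the button box is lifted more than 12 mm (z of button_box in the frame of tray above 0.016 m).
It fails at once if the button box is tipped over (angle between button_box's own z axis and vertical above 0.4 rad).
It fails at once if the jar is moved more than 15 mm (distance of jar from where it was at the start of the episode above 0.015 m).
It fails at once if the thimble is moved more than 15 mm (distance of thimble from where it was at the start of the episode above 0.015 m).
It fails at once if the lint roller handle is moved more than 15 mm (distance of lint_handle from where it was at the start of the episode above 0.015 m).
It also fails if it takes over 58 s, if anything falls off the work surface, if the arm or the gripper's body presses on something with over 40 N, if the wrist force passes 120 N, or if a joint passes its speed limit or range.

## Robot

A 6-joint arm with a two-finger parallel gripper is mounted at the origin on the work surface. World frame = base frame: x ahead of the robot, y to its left, z up, the work surface at z = 0. Lengths are in m, angles in rad, forces in N, time in s.
With the tool pointing down it reaches from about 0.25 to 0.725 m from the base axis. Payload 4 kg.
Tool frame: the origin (TCP) lies on the centre line of the jaws, within the pads' length; the fingertips stand 11 mm ahead of it and the grasp point (between the pads) lies 8 mm behind it; z points along the fingers, x is the direction in which the jaws open and shut, and the axes are right-handed (so a half turn about z gives the same grasp; the last joint's range is limited). The gripper opens to 85 mm and grips with 20 to 120 N. Pads are 22 mm wide; open, the fingers measure 114 mm over their backs; the gripper's body (76 mm by 85 mm) begins 54 mm behind the grasp point. The pads swing forward as they close: fully open they stand 13 mm farther back than shut.
Start: joints at [1.315, 0.241, 0.005, 1.335, 0, 1.571], TCP at [0.127, 0.484, 0.242] pointing down, gripper open.
Joint ranges: [-2.72, 2.72], [-1.05, 1.87], [-1.09, 1.28], [-1.99, 2.15], [-1.42, 1.44], [-3.14, 3.14]. Speed limits (rad/s): [2.79, 2.79, 3.14, 3.14, 3.14, 3.14].

## Interface

Orientations are given as a unit quaternion [x, y, z, w].
In Python, from workcell import bot, viewer, order gives the robot as it stands. The module is installed in compiled form; this text tells all that it offers.
- The arm moves only by the tool send_rows, never from a script. Its argument "increments" is a list that holds one entry, the list of rows, each a list of 4 numbers: the shift along the tool's x, y, z in m, then the turn about the tool's z in degrees. A call has exactly 8 rows; each row shifts and turns the pose as measured when the row begins, along the tool's axes as they then stand; what a row does not reach is not made up. A row lasts 1/10 s, in which the tool goes at most 50 mm and 8.59 degrees, less where a joint would pass 70% of its speed; a pose out of reach is approached as far as the arm can. A call is refused whole if a number of a shift passes 0.05 or a number of a turn 8.59, either way. A call with a gripper value outside its range is refused whole. "hand" is the closure, from -1 (fully open) to 1 (shut), so that 0 is half open, set as the call begins (left out, the last holds). The fingers move at their own pace and stop on an object; the grip force is fixed at half the most. Time passes only in rows, so rows that do not move let the fingers close, or fill a call up. It gives the time, the measured TCP pose, the force and the opening at its end, in the units of the state.
- bot.get_obs(): the state, without advancing time (a new reading comes with each control period).
- viewer.camera(name): name is "side" or "top" or "wrist"; returns a dict with "image" (480x640x3 uint8, red, green, blue), "range_z" (480x640 float32, m along the optical axis (not along the pixel's ray), 0 where there is no reading), "camera_matrix" (3x3 intrinsics, pixels), "dist" ([k1, k2, p1, p2, k3] as OpenCV has them; the pictures are not rectified), "eye" and "rotation" of the camera in the world. Camera axes: x right, y down, z forward; pixel columns grow to the right and rows downward; lengths in m; the calibration is good to about 2 mm. A picture is of the moment at which its call begins.
- order.job_done(): hands the job in, once; it reports no verdict.
The state is a dict: "clock": time; "joint_pos": joint angles; "joint_vel": joint speeds; "tau": joint torques, N m; "eef_pos": TCP position; "tool_rot": TCP orientation; "ft_force": force on the tool from outside, world axes, zero at the start; "ft_torque": the same for the moment, N m; "grip_width": finger opening in m.
Only numpy, scipy, OpenCV 4.12 (cv2) and the standard library are available. Lean on these libraries where they do the work, as an engineer would, in place of code of your own. Each camera call takes 0.05 s, during which the arm holds its last target.

## Working session

There is one attempt and no reset: what is moved stays moved. The work goes in short steps, Python scripts to look and compute and a tool call to move; the robot and the scene stay as the last step left them, time stands still between calls to the robot, and variables do not carry over. Pictures are saved under pics/ and viewed, and the job is handed in when it is done.

Besides the shell and the picture viewer there is one more tool, called after "Emit:" as name(argument=value, ...), one argument or row to a line, values as JSON. send_rows: Moves the arm, as the interface text tells. Its arguments: {"type":"object","properties":{"increments":{"type":"array","items":{"type":"array","items":{"type":"array","items":{"type":"number"}}}},"hand":{"type":"number"}},"required":["increments"]}

```bash
mkdir -p pics; python3 - <<'E'
from workcell import bot, viewer
import cv2,numpy as np
o=bot.get_obs();print({k:np.round(v,3) for k,v in o.items()})
for n in ["top","side"]:
    d=viewer.camera(n);cv2.imwrite(f"pics/{n}0.png",d["image"][:,:,::-1]);np.savez(f"{n}0.npz",**d)
    print(n,d["camera_matrix"],d["dist"],d["eye"],d["rotation"])
E
```

```text
{'clock': np.float64(0.0), 'joint_pos': array([ 1.315,  0.241,  0.004,  1.335, -0.   ,  1.571]), 'joint_vel': array([ 0.   , -0.   ,  0.001, -0.002,  0.001,  0.001]), 'tau': array([ 1.0000e-03, -3.7232e+01,  2.5241e+01,  1.7000e-02,  0.0000e+00,
        0.0000e+00]), 'eef_pos': array([0.126, 0.483, 0.241]), 'tool_rot': array([ 0.792,  0.611, -0.001,  0.001]), 'ft_force': array([-0.559, -0.486, -0.261]), 'ft_torque': array([-0.039,  0.02 ,  0.005]), 'grip_width': np.float64(0.085)}
top [[545.71580223   0.         334.12078037]
 [  0.         545.71580223 238.69325124]
 [  0.           0.           1.        ]] [-0.00761021  0.          0.          0.          0.        ] [0.39721757 0.04751747 0.93892151] [ 0.71221748 -0.69628082  0.05594107 -0.06935328]
side [[461.87681984   0.         319.83199156]
 [  0.         461.87681984 241.73483475]
 [  0.           0.           1.        ]] [0.01225963 0.         0.         0.         0.        ] [0.46019708 0.78662048 0.47309523] [-0.07069972  0.86312104 -0.49910473  0.0302999 ]
```

View pics/top0.png

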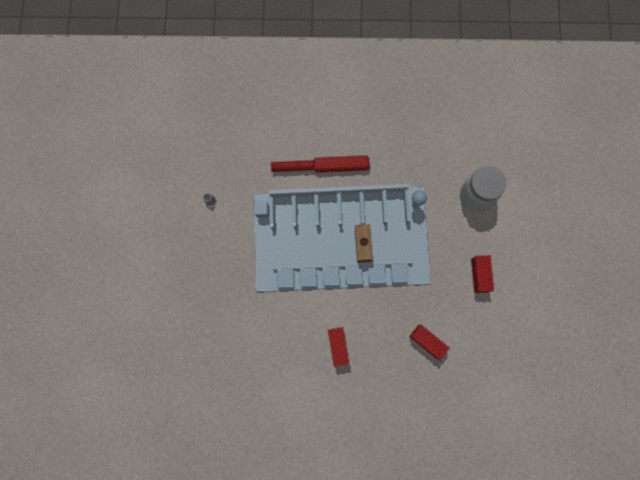

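View pics/side0.png

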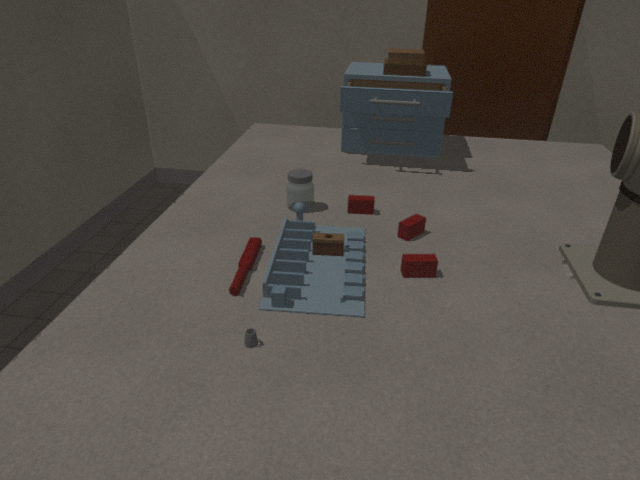

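The top view shows the tray at about (255–430, 187–290). The ball post is at (419,198), the right end. The box is at (364,243), and the red decoys lie in front and to the right. Next I'll enlarge and measure.

```bash
cat > h.py <<'E'
import numpy as np,cv2
from scipy.spatial.transform import Rotation as R
def pt(d,u,v,z):
    K=d["camera_matrix"];n=cv2.undistortPoints(np.array([[[u,v]]],float),K,d["dist"])[0,0]
    ray=R.from_quat(d["rotation"]).as_matrix()@np.array([n[0],n[1],1]) if np.size(d["rotation"])==4 else d["rotation"]@np.array([n[0],n[1],1])
    e=np.array(d["eye"]);return e+ray*(z-e[2])/ray[2]
def px(d,P):
    M=R.from_quat(d["rotation"]).as_matrix();r=M.T
    return cv2.projectPoints(np.array(P,float).reshape(-1,3),cv2.Rodrigues(r)[0],-r@np.array(d["eye"]),d["camera_matrix"],d["dist"])[0].reshape(-1,2)
E
python3 - <<'E'
import cv2,numpy as np
from h import *
d=dict(np.load("top0.npz"))
im=d["image"][:,:,::-1]
c=cv2.resize(im[180:300,245:445],None,fx=4,fy=4,interpolation=cv2.INTER_CUBIC)
cv2.imwrite("pics/topc.png",np.clip(c*1.5,0,255))
print(pt(d,340,240,0),pt(d,440,240,0),pt(d,340,140,0))
E
```

```text
[0.56328282 0.05711846 0.        ] [ 0.56696517 -0.11706298  0.        ] [0.74675545 0.06119494 0.        ][ WARN:0@0.897] global loadsave.cpp:1063 imwrite_ Unsupported depth image for selected encoder is fallbacked to CV_8U.
```

View pics/topc.png

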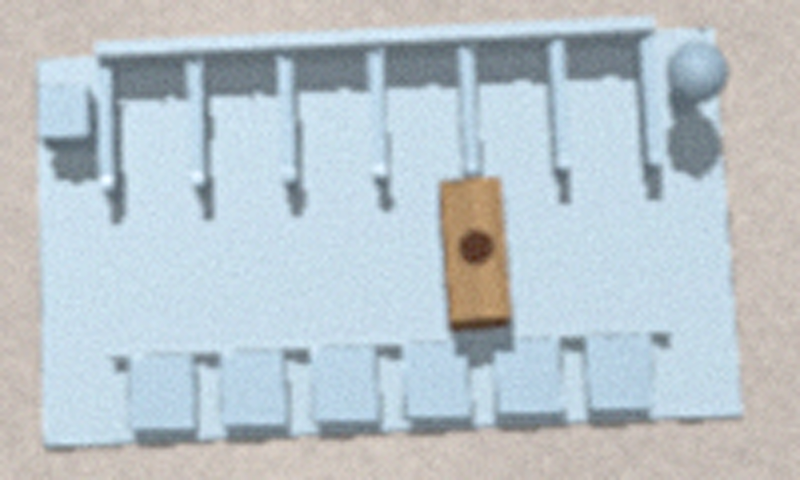

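The crop confirms the ball post at the right end (world -y, tray -y). That makes the order pad_f, pad_e, pad_d, with gap 4 as the target. The box straddles the divider between gaps 4 and 5. Now I'll fit the poses.

```bash
cat > fit.py <<'E'
import cv2,numpy as np
from h import *
from scipy.optimize import least_squares
d=dict(np.load("top0.npz"))
f=lambda a:(np.array(a,float)+.5)/4+np.array([245,180])-.5
obs=[((82,150,4),(38,58)),((82,-150,4),(713,28)),((-90,-150,4),(743,415)),((-90,150,4),(45,446)),
((-86,111.5,14),(131,430)),((-86,-111.5,14),(652,408)),((-54,-111.5,14),(650,334)),((-86,-83.5,14),(588,410)),((-86,-5.5,14),(410,416)),((-86,-33.5,14),(472,413)),((-86,-44.5,14),(497,412))]
T=lambda p,P:np.c_[(np.array(P)/1000.)[:,:2]@np.array([[np.cos(p[2]),np.sin(p[2])],[-np.sin(p[2]),np.cos(p[2])]])+p[:2],np.array(P)[:,2]/1000.]
P=[o[0] for o in obs];U=f([o[1] for o in obs])
s=least_squares(lambda p:(px(d,T(p,P))-U).ravel(),[.57,.05,0])
print(s.x,(s.fun.reshape(-1,2)*1.74).round(1).tolist())
Q=[((30,13,40),(440,180)),((30,-13,40),(499,178)),((-30,-13,40),(511,319)),((-30,13,40),(450,324))]
P2=[o[0] for o in Q];U2=f([o[1] for o in Q])
b=least_squares(lambda p:(px(d,T(p,P2))-U2).ravel(),[.57,.0,0])
print(b.x,(b.fun.reshape(-1,2)*1.74).round(1).tolist())
t=s.x;c,sn=np.cos(t[2]),np.sin(t[2]);dd=b.x[:2]-t[:2]
print("box in tray",c*dd[0]+sn*dd[1],-sn*dd[0]+c*dd[1],b.x[2]-t[2])
for k,n in ((-97.5,'f'),(-58.5,'e'),(-19.5,'d')): print(n,T(t,[(-70,k,14)]))
# overlay
im=cv2.resize(d["image"][180:300,245:445,::-1],None,fx=4,fy=4,interpolation=cv2.INTER_CUBIC)
im=np.clip(im*1.5,0,255).astype(np.uint8)
for k in range(7):
  for x in (16,74):
    q=(px(d,T(t,[(x,117-39*k,28)]))[0]-[245,180]+.5)*4
    cv2.circle(im,tuple(int(v) for v in q),3,(0,0,255),1)
q=(px(d,T(t,[(50,-134,46)]))[0]-[245,180]+.5)*4
cv2.circle(im,tuple(int(v) for v in q),4,(0,255,0),1)
cv2.imwrite("pics/ov.png",im)
E
python3 fit.py
```

```text
[0.57046624 0.05630069 0.0665079 ] [[-0.4, -0.4], [0.7, -0.8], [0.2, -0.1], [-0.6, -0.3], [-0.3, 0.0], [1.5, -0.4], [0.2, -0.8], [0.6, -0.0], [-1.9, 0.9], [-0.2, 0.9], [0.2, 0.9]]
[0.55349583 0.01760707 0.0892071 ] [[-0.5, 0.7], [0.7, -0.2], [0.3, -0.1], [-0.4, -0.4]]
box in tray -0.019504432090088526 -0.03748024271529755 0.022699201377376868
f [[ 0.50710074 -0.04563587  0.014     ]]
e [[ 0.50450885 -0.0067221   0.014     ]]
d [[0.50191695 0.03219168 0.014     ]]
```

View pics/ov.png

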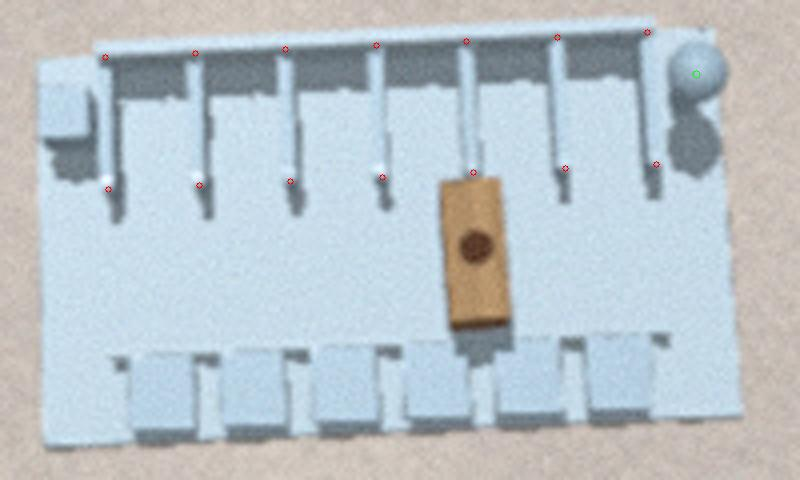

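The fit agrees with the divider tops and ball post to about 1 mm. The box sits at tray (-19.5, -37.5) mm with a yaw of 0.02. I'll shut the hand and turn it so the jaw axis lies along tray x, which needs about +71.5° about tool z.

Emit:
send_rows(
  increments=[
    [[0,0,0,8.5],[0,0,0,8.5],[0,0,0,8.5],[0,0,0,8.5],[0,0,0,8.5],[0,0,0,8.5],[0,0,0,8.5],[0,0,0,8.5]],
  ],
  hand=1,
)

```text
clock: 0.9
eef_pos: [0.1256, 0.4802, 0.237]
tool_rot: [0.998, 0.055, -0.002, 0.006]
ft_force: [0.1, -0.8, 0.5]
grip_width: 0.0002
```

```bash
cat > go.py <<'E'
import sys,numpy as np
from workcell import bot
from h import *
t=np.array([0.5705,0.0563,0.0665])
def tray(p):
    c,s=np.cos(t[2]),np.sin(t[2]);d=p[:2]-t[:2];return np.array([c*d[0]+s*d[1],-s*d[0]+c*d[1],p[2]])*1000
o=bot.get_obs();p=np.array(o["eef_pos"]);M=R.from_quat(o["tool_rot"]).as_matrix()
print("clk",round(float(o["clock"]),2),"tray",tray(p).round(1),"F",np.round(o["ft_force"],2),"g",round(float(o["grip_width"]),3),"j",np.round(o["joint_pos"],2))
yaw=np.degrees(np.arctan2(M[1,0],M[0,0]));print("toolx-tray deg",round(yaw-np.degrees(t[2]),2),"tilt",M[:,2].round(3))
if len(sys.argv)>3:
    q=np.array([float(a) for a in sys.argv[1:4]])/1000;c,s=np.cos(t[2]),np.sin(t[2])
    w=np.array([c*q[0]-s*q[1]+t[0],s*q[0]+c*q[1]+t[1],q[2]])
    print("tool delta mm",(M.T@(w-p)*1000).round(1))
E
python3 go.py -70 -97.5 60
```

```text
clk 0.9 tray [-415.8  452.6  237. ] F [ 0.05 -0.77  0.46] g 0.0 j [ 1.32  0.25 -0.    1.33 -0.    2.78]
toolx-tray deg 2.52 tilt [-0.003 -0.012 -1.   ]
tool delta mm [322.  562.7 182. ]
```

Emit:
send_rows(
  increments=[
    [[0.023,0.041,0,2.5],[0.023,0.041,0,0],[0.023,0.041,0,0],[0.023,0.041,0,0],[0.023,0.041,0,0],[0.023,0.041,0,0],[0.023,0.041,0,0],[0.023,0.041,0,0]],
  ],
)

```text
clock: 1.7
eef_pos: [0.3354, 0.1593, 0.2363]
tool_rot: [0.999, 0.039, -0.003, 0.007]
ft_force: [1.3, 0.9, -0.4]
grip_width: 0.0001
```

```bash
python3 go.py -70 -97.5 60
```

```text
clk 1.7 tray [-227.8  118.4  236.3] F [ 1.27  0.93 -0.37] g 0.0 j [ 0.45 -0.   -0.29  1.29 -0.01  1.95]
toolx-tray deg 0.61 tilt [-0.005 -0.015 -1.   ]
tool delta mm [156.5 215.  178.5]
```

Emit:
send_rows(
  increments=[
    [[0.026,0.036,0.01,0.6],[0.026,0.036,0.01,0],[0.026,0.036,0.015,0],[0.026,0.036,0.015,0],[0.026,0.036,0.02,0],[0.026,0.036,0.02,0],[0,0,0.03,0],[0,0,0.02,0]],
  ],
)

```text
clock: 2.5
eef_pos: [0.5143, -0.0631, 0.096]
tool_rot: [1.0, 0.027, 0.002, 0.007]
ft_force: [0.3, 0.5, 0.1]
grip_width: 0.0003
```

```bash
python3 go.py -70 -97.5 35; python3 - <<'E'
from workcell import viewer
import cv2
for n in ("wrist","side"):
    cv2.imwrite(f"pics/{n}1.png",viewer.camera(n)["image"][:,:,::-1])
E
```

```text
clk 2.5 tray [ -64.  -115.4   96. ] F [0.35 0.52 0.15] g 0.0 j [-0.11  0.38 -0.2   0.98 -0.01  1.4 ]
toolx-tray deg -0.66 tilt [ 0.004 -0.014 -1.   ]
tool delta mm [ -6.4 -18.7  60.7]
```

View pics/wrist1.png

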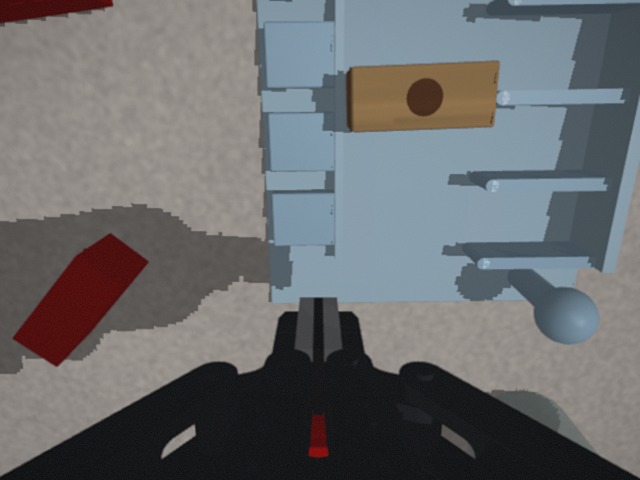

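View pics/side1.png

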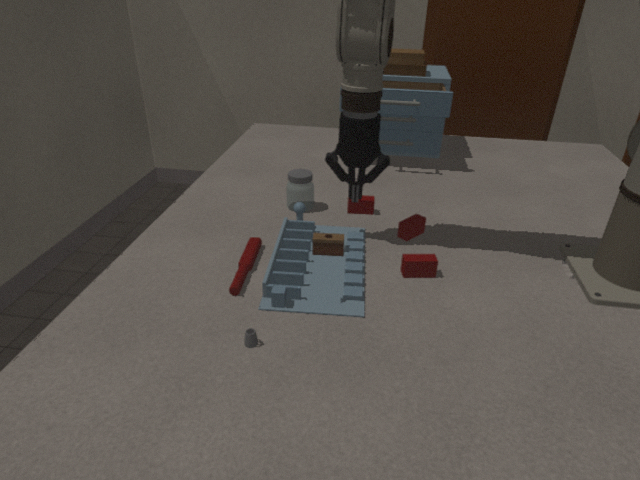

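The wrist view shows the shut fingertips just outside the tray's ball-post end, with pads f, e and d up the left and the box at (425,97). The hand is clear of the ball at (568,315). Next I'll centre over pad f and descend.

Emit:
send_rows(
  increments=[
    [[-0.006,-0.019,0,-0.6],[0,0,0.02,0],[0,0,0.02,0],[0,0,0.013,0],[0,0,0,0],[0,0,0,0],[0,0,0,0],[0,0,0,0]],
  ],
)

```text
clock: 3.4
eef_pos: [0.5092, -0.0415, 0.0487]
tool_rot: [0.999, 0.036, 0.005, 0.007]
ft_force: [0.2, 0.1, -0.1]
grip_width: -0.0
```

```bash
python3 go.py -70 -97.5 25
```

```text
clk 3.4 tray [-67.7 -93.5  48.7] F [ 0.16  0.13 -0.14] g -0.0 j [-0.07  0.42 -0.28  0.86 -0.01  1.43]
toolx-tray deg 0.27 tilt [ 0.01  -0.013 -1.   ]
tool delta mm [-2.5  3.7 23.8]
```

Emit:
send_rows(
  increments=[
    [[-0.002,0.004,0.008,0],[0,0,0.007,0],[0,0,0.004,0],[0,0,0.003,0],[0,0,0.002,0],[0,0,0.002,0],[0,0,0.002,0],[0,0,0.002,0]],
  ],
)

```text
clock: 4.2
eef_pos: [0.5087, -0.0467, 0.025]
tool_rot: [0.999, 0.035, 0.007, 0.007]
ft_force: [-5.9, 1.0, 16.8]
grip_width: 0.0001
```

```bash
python3 go.py -70 -97.5 25
```

```text
clk 4.2 tray [-68.5 -98.7  25. ] F [-5.91  1.02 16.76] g 0.0 j [-0.08  0.45 -0.31  0.79 -0.01  1.42]
toolx-tray deg 0.24 tilt [ 0.014 -0.014 -1.   ]
tool delta mm [-1.5 -1.2 -0. ]
```

Pad f is touched with 17 N at TCP z 25 mm, so the tip is 11 mm ahead as stated. Next is pad e.

Emit:
send_rows(
  increments=[
    [[0,0,-0.02,0],[0,-0.02,-0.004,0],[0,-0.02,0,0],[0,0,0,0],[0,0,0,0],[0,0,0.008,0],[0,0,0.004,0],[0,0,0,0]],
  ],
)

```text
clock: 5.0
eef_pos: [0.5058, -0.0077, 0.0361]
tool_rot: [0.999, 0.034, 0.007, 0.008]
ft_force: [0.6, 0.4, 0.3]
grip_width: 0.0001
```

```bash
python3 go.py -70 -58.5 25
```

```text
clk 5.0 tray [-68.9 -59.6  36.1] F [0.55 0.37 0.34] g 0.0 j [-0.01  0.43 -0.31  0.81 -0.01  1.5 ]
toolx-tray deg 0.07 tilt [ 0.015 -0.015 -1.   ]
tool delta mm [-1.3 -1.2 11.1]
```

Emit:
send_rows(
  increments=[
    [[-0.001,-0.001,0.006,0],[0,0,0.003,0],[0,0,0.002,0],[0,0,0.002,0],[0,0,0.002,0],[0,0,0.002,0],[0,0,0.002,0],[0,0,0.002,0]],
  ],
)

```text
clock: 5.8
eef_pos: [0.5047, -0.0078, 0.025]
tool_rot: [0.999, 0.033, 0.009, 0.007]
ft_force: [-6.2, 0.4, 17.9]
grip_width: 0.0001
```

```bash
python3 go.py -70 -58.5 25
```

```text
clk 5.8 tray [-69.9 -59.6  25. ] F [-6.18  0.39 17.85] g 0.0 j [-0.01  0.44 -0.33  0.78 -0.01  1.5 ]
toolx-tray deg -0.02 tilt [ 0.018 -0.013 -1.   ]
tool delta mm [-0.1 -1.1  0. ]
```

Emit:
send_rows(
  increments=[
    [[0,0,-0.02,0],[0,-0.02,-0.004,0],[0,-0.02,0,0],[0,0,0,0],[0,0,0,0],[0,0,0.008,0],[0,0,0.004,0],[0,0,0.002,0]],
  ],
)

```text
clock: 6.6
eef_pos: [0.5024, 0.0308, 0.0347]
tool_rot: [0.999, 0.031, 0.01, 0.008]
ft_force: [-0.5, -1.5, -0.6]
grip_width: -0.0001
```

```bash
python3 go.py -70 -19.5 25
```

```text
clk 6.6 tray [-69.7 -20.9  34.7] F [-0.51 -1.55 -0.58] g -0.0 j [ 0.07  0.43 -0.32  0.8  -0.02  1.58]
toolx-tray deg -0.22 tilt [ 0.02  -0.015 -1.   ]
tool delta mm [-0.5 -1.6  9.7]
```

Emit:
send_rows(
  increments=[
    [[0,0,0.004,0],[0,0,0.003,0],[0,0,0.002,0],[0,0,0.002,0],[0,0,0.002,0],[0,0,0.002,0],[0,0,0.002,0],[0,0,0.002,0]],
  ],
)

```text
clock: 7.4
eef_pos: [0.502, 0.0298, 0.025]
tool_rot: [0.999, 0.03, 0.011, 0.007]
ft_force: [-6.9, -0.2, 17.4]
grip_width: 0.0
```

```bash
python3 go.py -70 -19.5 25
```

```text
clk 7.4 tray [-70.1 -21.9  25. ] F [-6.92 -0.2  17.38] g 0.0 j [ 0.07  0.44 -0.34  0.77 -0.01  1.58]
toolx-tray deg -0.31 tilt [ 0.022 -0.013 -1.   ]
tool delta mm [ 0.1 -2.4  0. ]
```

All three steps are touched. Now I'll lift and go round to the box's ball-post side.

Emit:
send_rows(
  increments=[
    [[0,0,-0.03,0],[0,0,-0.035,0],[0.025,0.02,0,0.3],[0.025,0.035,0,0],[0,0,0,0],[0,0,0,0],[0,0,0,0],[0,0,0,0]],
  ],
)

```text
clock: 8.2
eef_pos: [0.5536, -0.0221, 0.0947]
tool_rot: [1.0, 0.029, 0.011, 0.007]
ft_force: [0.1, -0.7, 0.7]
grip_width: 0.0001
```

```bash
python3 go.py -19.5 -74 18; python3 - <<'E'
from workcell import viewer
import cv2
for n in ("wrist",):
    cv2.imwrite(f"pics/{n}2.png",viewer.camera(n)["image"][:,:,::-1])
E
```

```text
clk 8.2 tray [-22.  -77.1  94.7] F [ 0.11 -0.74  0.71] g 0.0 j [-0.03  0.44 -0.12  0.99 -0.01  1.48]
toolx-tray deg -0.5 tilt [ 0.021 -0.013 -1.   ]
tool delta mm [ 0.9 -4.2 76.7]
```

View pics/wrist2.png

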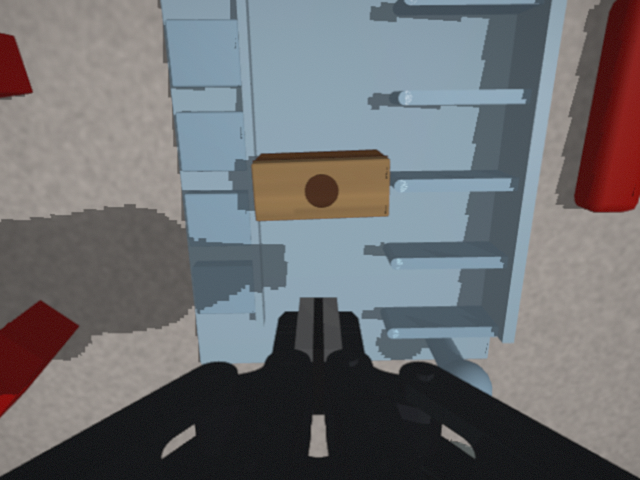

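The wrist view shows the box at (321,187) undisturbed, with free floor between it and the fingers. Next I'll descend.

Emit:
send_rows(
  increments=[
    [[0.001,-0.002,0.025,-0.5],[0,0,0.025,0],[0,0,0.015,0],[0,0,0.006,0],[0,0,0,0],[0,0,0,0],[0,0,0,0],[0,0,0,0]],
  ],
)

```text
clock: 9.05
eef_pos: [0.5551, -0.0171, 0.0239]
tool_rot: [0.999, 0.036, 0.012, 0.007]
ft_force: [-0.9, 0.1, 0.7]
grip_width: -0.0001
```

```bash
python3 go.py -19.5 -74 18
```

```text
clk 9.05 tray [-20.2 -72.2  23.9] F [-0.89  0.14  0.66] g -0.0 j [-0.02  0.52 -0.2   0.83 -0.01  1.47]
toolx-tray deg 0.36 tilt [ 0.024 -0.013 -1.   ]
tool delta mm [0.6 1.7 5.9]
```

Emit:
send_rows(
  increments=[
    [[0,-0.003,0.005,0],[0,-0.005,0,0],[0,-0.005,0,0],[0,-0.004,0,0],[0,-0.004,0,0],[0,-0.003,0,0],[0,0,0,0],[0,0,0,0]],
  ],
)

```text
clock: 9.85
eef_pos: [0.5549, 0.0085, 0.02]
tool_rot: [0.999, 0.036, 0.013, 0.008]
ft_force: [-0.3, -2.0, 0.6]
grip_width: -0.0
```

```bash
python3 go.py -19.5 -43.5 20; python3 - <<'E'
from workcell import viewer
import cv2
for n in ("wrist",):
    cv2.imwrite(f"pics/{n}3.png",viewer.camera(n)["image"][:,:,::-1])
E
```

```text
clk 9.85 tray [-18.7 -46.6  20. ] F [-0.29 -1.97  0.63] g -0.0 j [ 0.02  0.52 -0.2   0.82 -0.01  1.52]
toolx-tray deg 0.37 tilt [ 0.027 -0.014 -1.   ]
tool delta mm [-0.7 -3.1 -0.1]
```

View pics/wrist3.png

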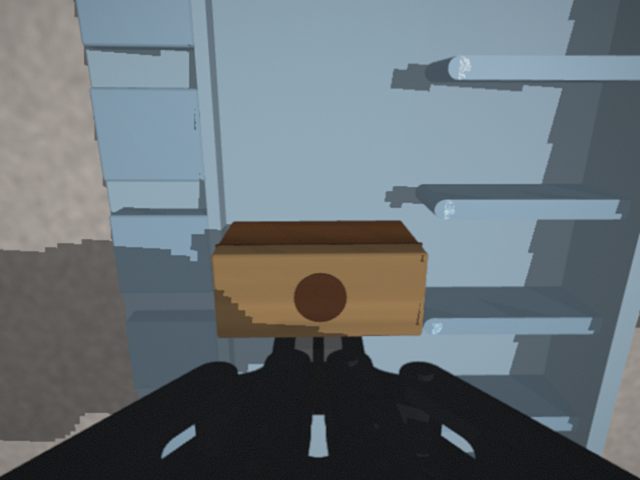

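Now I'll measure the box from the wrist camera. Its top face corners are about (217,247), (426,250), (424,334) and (218,337).

```bash
cat > wm.py <<'E'
import sys,numpy as np,cv2
from workcell import viewer
from h import *
import json
t=np.array([0.5705,0.0563,0.0665])
def tray(p):
    c,s=np.cos(t[2]),np.sin(t[2]);d=p[:2]-t[:2];return np.array([c*d[0]+s*d[1],-s*d[0]+c*d[1],p[2]])*1000
d=viewer.camera(sys.argv[1])
for a in sys.argv[2:]:
    u,v,z=map(float,a.split(","));print(a,tray(pt(d,u,v,z)).round(1))
E
python3 wm.py wrist 217,247,.04 426,250,.04 424,334,.04 218,337,.04 433,326,.028 446,210,.028 460,68,.028
```

```text
217,247,.04 [-48.3  -7.7  40. ]
426,250,.04 [ 9.  -8.8 40. ]
424,334,.04 [ 10.6 -35.1  40. ]
218,337,.04 [-49.8 -35.5  40. ]
433,326,.028 [ 17.1 -39.4  28. ]
446,210,.028 [17.5 -0.5 28. ]
460,68,.028 [17.2 38.7 28. ]
```

The divider noses check out at y -39, 0 and 39. The box is at y≈-21.8 and square, so it needs about 2 mm more.

Emit:
send_rows(
  increments=[
    [[0,-0.001,0,0],[0,-0.001,0,0],[0,-0.001,0,0],[0,0,0,0],[0,0.005,0,0],[0,0.01,0,0],[0,0.01,0,0],[0,0,-0.02,0]],
  ],
)

```text
clock: 10.75
eef_pos: [0.5535, -0.0154, 0.0379]
tool_rot: [0.999, 0.036, 0.01, 0.007]
ft_force: [-0.3, -0.0, 0.2]
grip_width: 0.0002
```

```bash
python3 go.py -80 -19.5 85; python3 - <<'E'
from workcell import viewer
import cv2
for n in ("wrist",):
    cv2.imwrite(f"pics/{n}4.png",viewer.camera(n)["image"][:,:,::-1])
E
```

```text
clk 10.75 tray [-21.7 -70.4  37.9] F [-0.28 -0.02  0.16] g 0.0 j [-0.02  0.5  -0.18  0.86 -0.01  1.48]
toolx-tray deg 0.34 tilt [ 0.021 -0.013 -1.   ]
tool delta mm [-57.  -50.5 -49.1]
```

View pics/wrist4.png

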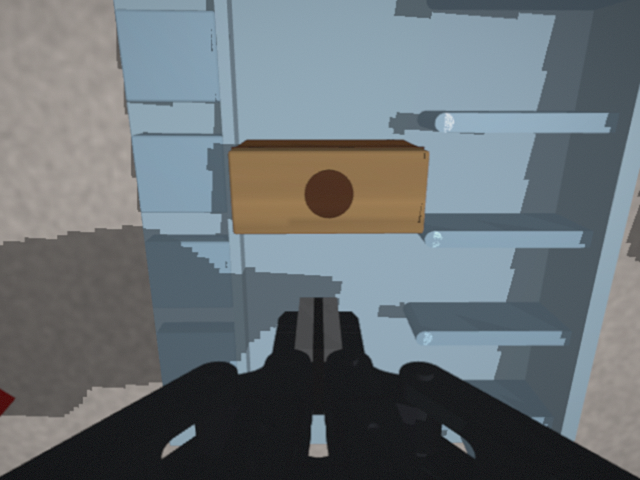

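```bash
python3 wm.py wrist 231,149,.04 427,149,.04 424,233,.04 234,234,.04 434,239,.028 445,122,.028
```

```text
231,149,.04 [-46.7  -7.9  40. ]
427,149,.04 [13.4 -7.7 40. ]
424,233,.04 [ 14.7 -34.8  40. ]
234,234,.04 [-47.2 -35.   40. ]
434,239,.028 [ 22.1 -40.9  28. ]
445,122,.028 [21.9 -0.3 28. ]
```

The box is within about 1 mm of the gap line (y≈-20.5) and square. Next I'll lift and go round behind it, on the rail side.

Emit:
send_rows(
  increments=[
    [[0,0,-0.03,0],[0,0,-0.025,0],[-0.03,-0.025,0,0],[-0.03,-0.025,0,0],[0,0,0,0],[0,0,0.02,0],[0,0,0.01,0],[0,0,0,0]],
  ],
)

```text
clock: 11.65
eef_pos: [0.495, 0.029, 0.0641]
tool_rot: [0.999, 0.035, 0.019, 0.007]
ft_force: [-0.1, -0.6, 0.4]
grip_width: 0.0002
```

```bash
python3 go.py -80 -20 29; python3 - <<'E'
from workcell import viewer
import cv2
for n in ("side","wrist"):
    i=viewer.camera(n)["image"][:,:,::-1]
    if n=="side": i=cv2.resize(i[100:330,220:460],None,fx=2.5,fy=2.5)
    cv2.imwrite(f"pics/{n}5.png",i)
E
```

```text
clk 11.65 tray [-77.1 -22.2  64.1] F [-0.13 -0.59  0.39] g 0.0 j [ 0.07  0.36 -0.33  0.84 -0.02  1.57]
toolx-tray deg 0.16 tilt [ 0.038 -0.013 -0.999]
tool delta mm [-4.1 -2.8 34.9]
```

View pics/side5.png

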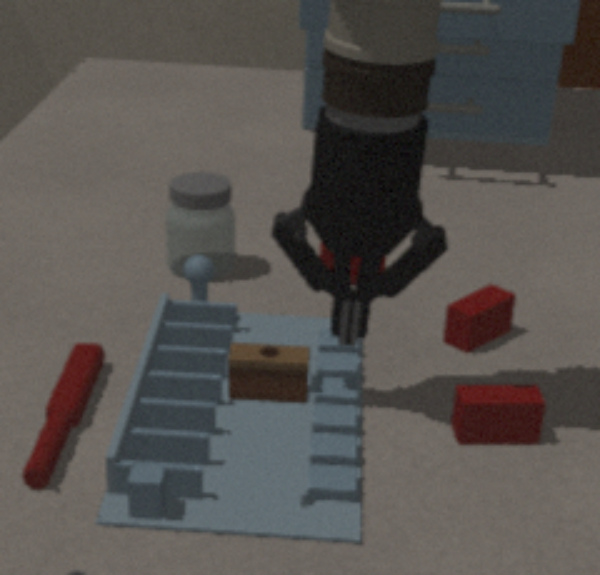

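View pics/wrist5.png

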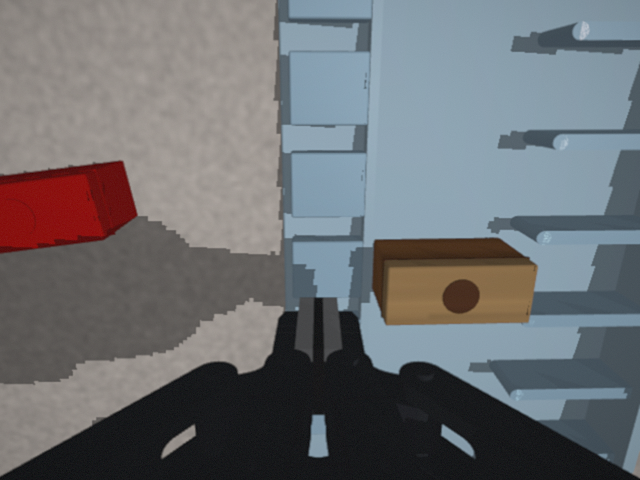

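The hand stands behind the box on the rail side, the knuckles are well above the box top, and all is clear. Next I'll descend so the tip is just above the rail.

Emit:
send_rows(
  increments=[
    [[-0.004,-0.001,0.015,0],[0,0,0.012,0],[0,0,0.005,0],[0,0,0,0],[0,0,0,0],[0,0,0,0],[0,0,0,0],[0,0,0,0]],
  ],
)

```text
clock: 12.55
eef_pos: [0.4981, 0.0284, 0.0349]
tool_rot: [0.999, 0.033, 0.023, 0.007]
ft_force: [-0.0, 0.4, 0.4]
grip_width: -0.0001
```

```bash
python3 go.py -80 -20 29
```

```text
clk 12.55 tray [-74.1 -23.   34.9] F [-0.03  0.36  0.37] g -0.0 j [ 0.07  0.4  -0.36  0.76 -0.02  1.57]
toolx-tray deg 0.04 tilt [ 0.046 -0.012 -0.999]
tool delta mm [-6.2 -3.1  5.6]
```

Emit:
send_rows(
  increments=[
    [[0,-0.003,0.006,0],[0,0,0,0],[0.005,0,0,0],[0.005,0,0,0],[0.005,0,0,0],[0.005,0,0,0],[0.005,0,0,0],[0,0,0,0]],
  ],
)

```text
clock: 13.35
eef_pos: [0.5255, 0.0336, 0.0297]
tool_rot: [0.999, 0.034, 0.023, 0.007]
ft_force: [1.2, -0.3, -0.3]
grip_width: 0.0
```

```bash
python3 go.py 0 -20 25; python3 - <<'E'
from workcell import viewer
import cv2
for n in ("wrist",):
    i=viewer.camera(n)["image"][:,:,::-1]
    cv2.imwrite(f"pics/{n}6.png",i)
E
```

```text
clk 13.35 tray [-46.4 -19.7  29.7] F [ 1.23 -0.27 -0.29] g 0.0 j [ 0.07  0.45 -0.29  0.78 -0.02  1.58]
toolx-tray deg 0.06 tilt [ 0.046 -0.012 -0.999]
tool delta mm [46.1  0.3  6.8]
```

View pics/wrist6.png

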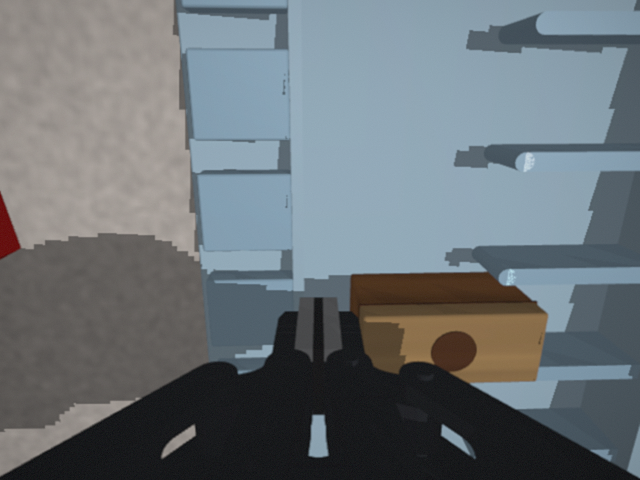

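```bash
python3 wm.py wrist 358,305,.04 547,309,.04 541,381,.04 362,380,.04 525,162,.028 510,276,.028
```

```text
358,305,.04 [-36.   -3.8  40. ]
547,309,.04 [24.8 -6.5 40. ]
541,381,.04 [ 27.4 -33.7  40. ]
362,380,.04 [-33.8 -31.5  40. ]
525,162,.028 [16.8 38.7 28. ]
510,276,.028 [17.7 -0.1 28. ]
```

The box has entered the gap with its front at x≈26 and a yaw of about -0.04 rad. Both sides have clearance from the dividers at y 0 and -39, so I'll continue.

Emit:
send_rows(
  increments=[
    [[0.005,-0.001,0.002,0],[0.005,0,0,0],[0.005,0,0,0],[0.005,0,0,0],[0.005,0,0,0],[0.005,0,0,0],[0,0,0,0],[0,0,0,0]],
  ],
)

```text
clock: 14.25
eef_pos: [0.5569, 0.0368, 0.0285]
tool_rot: [0.999, 0.034, 0.022, 0.007]
ft_force: [-0.7, -0.3, 0.0]
grip_width: 0.0001
```

```bash
python3 go.py 2.5 -20 25; python3 - <<'E'
from workcell import viewer
import cv2
for n in ("wrist",):
    i=viewer.camera(n)["image"][:,:,::-1]
    cv2.imwrite(f"pics/{n}7.png",i)
E
```

```text
clk 14.25 tray [-14.9 -18.6  28.5] F [-0.65 -0.26  0.01] g 0.0 j [ 0.07  0.51 -0.21  0.81 -0.02  1.58]
toolx-tray deg 0.06 tilt [ 0.045 -0.012 -0.999]
tool delta mm [17.2  1.4  4.3]
```

View pics/wrist7.png

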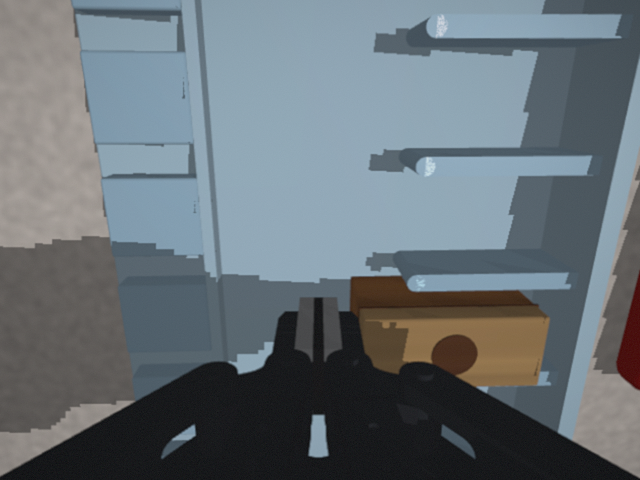

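The box is well inside the gap, with its top spanning (358–548). About 17 mm remain.

Emit:
send_rows(
  increments=[
    [[0.004,0,0.001,0],[0.004,0,0,0],[0.003,0,0,0],[0.002,0,0,0],[0.002,0,0,0],[0.001,0,0,0],[0.001,0,0,0],[0.001,0,0,0]],
  ],
)

```text
clock: 15.1
eef_pos: [0.5714, 0.0377, 0.0277]
tool_rot: [0.999, 0.034, 0.018, 0.007]
ft_force: [-4.7, 0.7, 3.8]
grip_width: 0.0
```

```bash
python3 go.py 2.5 -20 25; python3 - <<'E'
from workcell import viewer
import cv2
for n in ("wrist",):
    i=viewer.camera(n)["image"][:,:,::-1]
    cv2.imwrite(f"pics/{n}8.png",i)
E
```

```text
clk 15.1 tray [ -0.4 -18.7  27.7] F [-4.75  0.71  3.75] g 0.0 j [ 0.07  0.54 -0.15  0.85 -0.02  1.58]
toolx-tray deg 0.06 tilt [ 0.036 -0.013 -0.999]
tool delta mm [2.8 1.3 2.8]
```

View pics/wrist8.png

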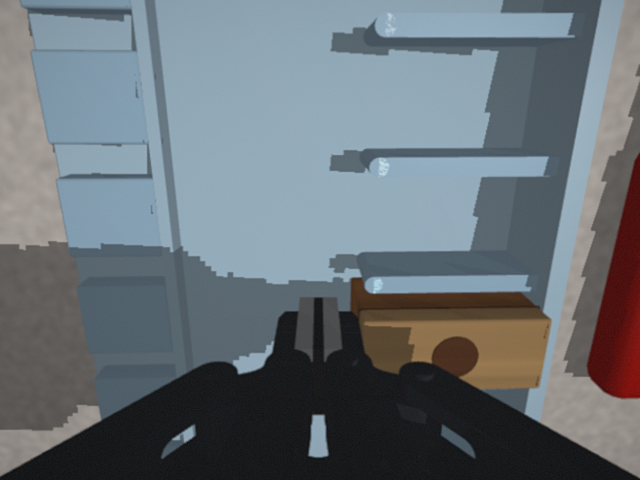

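Emit:
send_rows(
  increments=[
    [[0.002,0,0,0],[0.002,0,0,0],[0.002,0,0,0],[0.002,0,0,0],[0.002,0,0,0],[0.002,0,0,0],[0.002,0,0,0],[0.002,0,0,0]],
  ],
)

```text
clock: 15.95
eef_pos: [0.5712, 0.0377, 0.0274]
tool_rot: [0.999, 0.034, 0.002, 0.008]
ft_force: [-8.1, -0.3, 6.4]
grip_width: 0.0
```

```bash
python3 go.py 2.5 -20 25; python3 - <<'E'
from workcell import viewer
import cv2
for n in ("wrist",):
    i=viewer.camera(n)["image"][:,:,::-1]
    cv2.imwrite(f"pics/{n}9.png",i)
E
```

```text
clk 15.95 tray [ -0.5 -18.6  27.4] F [-8.07 -0.32  6.41] g 0.0 j [ 0.07  0.56 -0.12  0.89 -0.02  1.58]
toolx-tray deg 0.06 tilt [ 0.005 -0.015 -1.   ]
tool delta mm [3.  1.3 2.4]
```

View pics/wrist9.png

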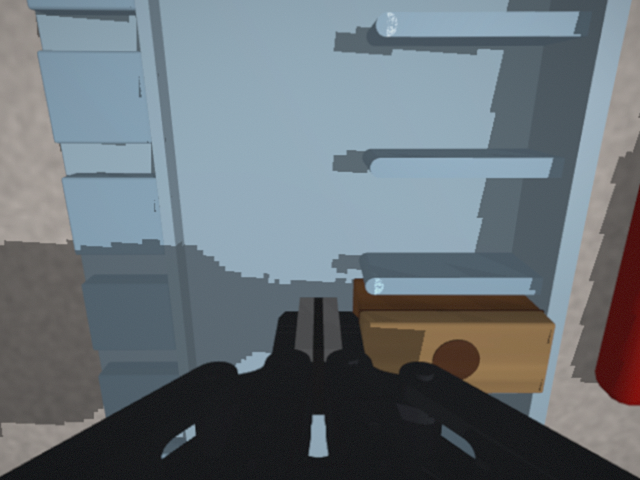

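```bash
python3 wm.py wrist 358,311,.04 553,321,.04 544,392,.04 362,385,.04 375,286,.028 375,162,.028 553,318,.04
```

```text
358,311,.04 [10.4 -3.4 40. ]
553,321,.04 [70.7 -6.8 40. ]
544,392,.04 [ 72.2 -32.9  40. ]
362,385,.04 [ 12.5 -30.3  40. ]
375,286,.028 [17.1 -0.5 28. ]
375,162,.028 [15.3 40.5 28. ]
553,318,.04 [70.6 -5.7 40. ]
```

The box is against the wall, with measured x≈41.5–43, y≈-18 and yaw≈-0.05. Contact force has risen and the fingers have stopped advancing. Next I'll withdraw and check from above.

Emit:
send_rows(
  increments=[
    [[-0.01,0,0,0],[-0.02,0,0,0],[-0.01,0,-0.03,0],[0,0,-0.04,0],[-0.03,0,-0.03,0],[-0.04,0,-0.02,0],[-0.04,0,0,0],[-0.04,0,0,0]],
  ],
)

```text
clock: 16.85
eef_pos: [0.3893, 0.0274, 0.1512]
tool_rot: [0.999, 0.034, 0.015, 0.007]
ft_force: [-0.7, 0.1, -0.4]
grip_width: -0.0001
```

Emit:
send_rows(
  increments=[
    [[-0.03,0,-0.02,0],[-0.03,0,-0.02,0],[-0.02,0,0,0],[0,0,0,0],[0,0,0,0],[0,0,0,0],[0,0,0,0],[0,0,0,0]],
  ],
)

```text
clock: 17.65
eef_pos: [0.3092, 0.0228, 0.1925]
tool_rot: [0.999, 0.034, 0.023, 0.007]
ft_force: [0.5, -0.4, -0.1]
grip_width: -0.0001
```

```bash
python3 go.py; python3 - <<'E'
from workcell import viewer
import cv2,numpy as np
d=viewer.camera("top");np.savez("topE.npz",**d)
i=d["image"][:,:,::-1];cv2.imwrite("pics/topE.png",i)
c=cv2.resize(i[180:300,245:445],None,fx=4,fy=4,interpolation=cv2.INTER_CUBIC)
cv2.imwrite("pics/topEc.png",np.clip(c*1.5,0,255).astype(np.uint8))
E
```

```text
clk 17.65 tray [-262.9  -16.1  192.5] F [ 0.5  -0.38 -0.08] g -0.0 j [ 0.09 -0.15 -0.54  1.13 -0.02  1.59]
toolx-tray deg 0.06 tilt [ 0.047 -0.012 -0.999]
```

View pics/topE.png

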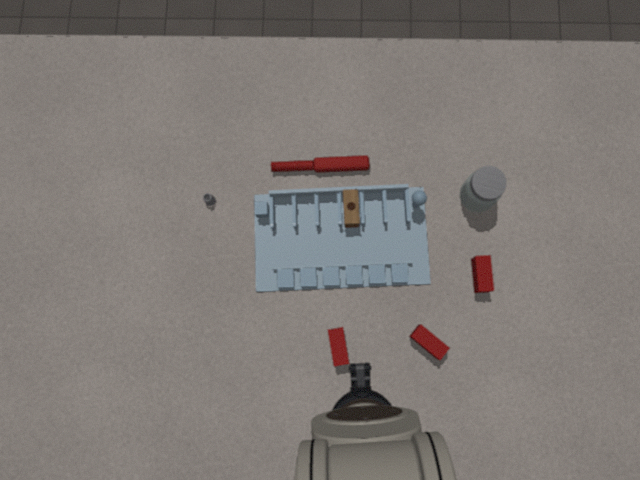

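View pics/topEc.png

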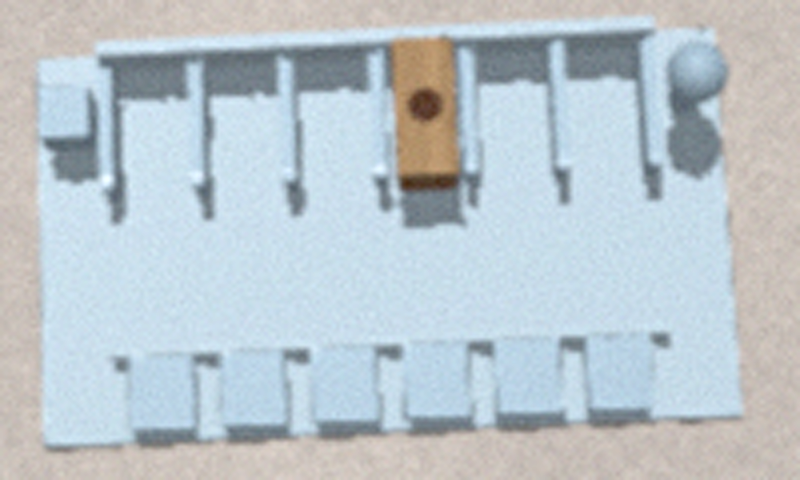

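The box now sits in the third gap from the ball post, its back end at the wall. Jar, thimble and lint handle look unmoved. I'll check the numbers.

```bash
sed -e 's/top0/topE/;s/(440,180)/(392,41)/;s/(499,178)/(452,38)/;s/(511,319)/(459,176)/;s/(450,324)/(398,179)/' fit.py > fit2.py; python3 fit2.py | grep -A0 -E "box"; python3 - <<'E'
import numpy as np
a=np.load("top0.npz")["image"].astype(int);b=np.load("topE.npz")["image"].astype(int)
m=abs(a-b).max(2)
for n,(u,v) in {"jar":(487,190),"thimble":(209,200),"lint":(320,164)}.items():
    w=60 if n=="lint" else 25; print(n,(m[v-20:v+20,u-w:u+w]>40).sum())
E
```

```text
box in tray 0.0421721920794061 -0.019643394907370118 -0.001043726381329893
jar 0
thimble 0
lint 0
```

```bash
python3 -c "
from workcell import order
print(order.job_done())"
```

```text
the job is handed in; nothing more can be done
None
```

The wooden button box is home in the third gap from the ball-topped post, and I've handed the job in. The job took about 18 s, but it reports no verdict.

- **Counting:** The ball post is at the tray's -y end, so I touched the first, second and third rail steps (pads f, e and d). Contact force was about 17 N on each.
- **Pushing:** With the fingers shut, I pushed the box sideways in line with the gap, then straight in until it stopped against the back wall at about 8 N. I then took the hand away.

**Last checks from the top camera:**
- **Position:** The box is at tray x 42.2 mm and y -19.6 mm, 0.001 rad from square. That compares with 44 mm and -19.5 mm for fully home, and the cameras are good to about 2 mm.
- **Other objects:** The images of the jar, thimble and lint roller handle are unchanged, and the hand touches nothing.
- **Disagreement:** With the finger still pressing, the wrist camera had put the box at x about 41.5 mm and 0.05 rad off square. Both readings are within the limits.

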